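Hook a tray bracket into the slotted post and press it home

ROBOT

A 6-joint arm with a two-finger parallel gripper is mounted at the origin on the work surface. World frame = base frame: x ahead of the robot, y to its left, z up, the work surface at z = 0. Lengths are in m, angles in rad, forces in N, time in s.
With the tool pointing down it reaches from about 0.425 to 0.95 m from the base axis. Payload 14.7 kg.
Tool frame: the origin (TCP) lies at the very end of the fingers, on their centre line; the grasp point (between the pads) lies 19 mm behind it; z points along the fingers, y is the line along which they close (so a half turn about z gives the same grasp; the last joint's range is limited). The gripper opens to 85 mm and grips with 20 to 120 N. Pads are 22 mm wide; open, the fingers measure 114 mm over their backs; the gripper's body (76 mm by 85 mm) begins 54 mm behind the grasp point. The pads swing forward as they close: fully open they stand 13 mm farther back than shut.
Start: joints at [-1.331, 0.48, 1.596, -0, 1.065, -0.047], TCP at [0.184, -0.623, 0.231] pointing down, gripper open.
Joint ranges: [-2.75, 2.75], [-0.82, 2.05], [0.23, 2.67], [-1.56, 4.7], [0.09, 2.69], [-2.92, 2.92]. Speed limits (rad/s): [1.89, 1.89, 2.39, 3.01, 3.01, 3.01].

INTERFACE

Orientations are given as a rotation vector (axis times angle).
In Python, from station import arm gives the robot as it stands.
- The arm moves only by the tool jog_arm, never from a script. Its argument "rows" is a list of rows, each an object of numbers: "dx", "dy", "dz": the shift along the world's x, y, z in mm; "rx", "ry", "rz": the turn, a rotation vector about the world's x, y, z in rad. In form: [{"dx": .., "dy": .., "dz": .., "rx": .., "ry": .., "rz": ..}, ...]. A call has 1 to 12 rows; each row shifts and turns the commanded pose from where the row before left it; what a row does not reach is not made up. A row lasts 1/12 s, in which the tool goes at most 41.7 mm and 7.16 degrees, less where a joint would pass 70% of its speed; a pose out of reach is approached as far as the arm can. A call with a gripper value outside its range is refused whole. "claw" is the gripper command: -1 is shut, 1 is fully open, values between are in proportion, set as the call begins (left out, the last holds). The fingers move at their own pace and stop on an object; "newtons" is the grip in N (left out, the last holds). Time passes only in rows, so rows that do not move let the fingers close. It gives the time, the measured TCP pose, the force, the opening and the grip force at its end, in the units of the state.
- arm.read_state(): the state, without advancing time (a new reading comes with each control period).
- arm.camera(name): name is "scene" or "side" or "wrist"; returns a dict with "pixels" (400x640x3 uint8, blue, green, red), "camera_matrix" (3x3 intrinsics, pixels), "position" and "orientation" of the camera in the world. Camera axes: x right, y down, z forward; pixel columns grow to the right and rows downward; lengths in m; the calibration is good to about 2 mm. A picture is of the moment at which its call begins. There is no depth.
- arm.job_done(): hands the job in; it is judged then, once.
The state is a dict: "t": time; "joint_pos": joint angles; "qd": joint speeds; "joint_torque": joint torques, N m; "tool_pos": TCP position; "tool_rot": TCP orientation; "wrist_force": force on the tool from outside, world axes, zero at the start; "moment": the same for the moment, N m; "width": opening from 0.0 (shut) to 1.0 (fully open); "grip_force": force on a finger pad.
Only numpy, scipy, OpenCV 4.12 (cv2) and the standard library are available. Lean on these libraries where they do the work, as an engineer would, in place of code of your own. Each camera call takes 0.05 s, during which the arm holds its last target. There are 200 camera calls.

TASK

Fit the loose tray bracket to the slotted post, above the one already there: feel its hooks into the top two rows of slots, then press it down near the post until it is fully home, flush and level, with the spring catch snapped out over its top. Do it gently, without ramming or forcing it against the post; then let go of it, and leave the other things on the bench where they are.

Things in the scene. Friction and masses are not known exactly. Their poses are not given: they have to be found in the camera images.
- bracket: Loose steel tray bracket, 0.28 kg (sizes in mm), standing: inverted channel 150 long, 27 wide over two 4 mm cheeks, 66 high, flat 3 mm top, open below; cheeks taper over the front 80 mm to 24 deep; lip 12 mm above the top at the free end. Origin: middle of the rear edge, at the underside; x points to the hooked rear (free end at x -150), z up. Grip from above across the cheeks, about x -75.
- hooks (a point): Bracket frame x 12.5, z 43: level with the tips of the hooks. Each cheek (y +-11.5) has two hooks, 4 mm thick, reaching 12.5 out of the rear plane (x 0), at z 3 to 26 and 43 to 66: an 8 mm high stem (underside z 18 and 58) with a finger 15 mm down and a 5.5 mm gap between rear plane and finger.
- press (a point): Middle of the bracket's top, 30 mm in front of its rear plane: the place to press it down (25 to 40 mm from the strip). Pressed farther out or out of level it levers on its hooks and binds. Hooked and let go, it hangs in its play, some 2.5 degrees nose-down.
- seat (a point): Bracket frame x 2, y 11.5, z 52, in the gap between upper and lower hook. When the bracket is home it lies in the middle of strip_bar, the bar of the strip between the top two slots on that side.
- post: Fixed 45 mm square aluminium post (sizes in mm), 278 tall, on a 120 x 110 x 8 foot plate, with a 45 wide slotted steel strip in front. Origin on the bench below the middle of the strip's front face; x points into the post: the bracket's x ends parallel to it, its rear plane on the face. An identical bracket sits in the two lowest slot rows, underside 27 high (strip in mid setting).
- face (a point): Middle of the strip's front, height 165. Strip 4 thick, hollow 13 behind. Rows 40 apart of two slots 10 wide, 28 high, at y +-11.5; lower edges of the top rows at 205 and 165, but THE STRIP IS CLAMPED BY HAND UP TO 17 mm HIGHER OR LOWER, not measured: feel for it. In mid setting the hooks enter with the bracket's underside 162 to 167 high, and it is home 147 high.
- catch (a joint): Spring catch: black nose 10 wide, sloped above, flat below, 5 out of the strip's middle, 1.5 above the top of a home bracket. 0 = out, grows (m) as pushed in. The bracket's top meets it 8 to 12 mm above home and rests there by its own weight; about 10 N down pushes it in 1.5 to 5 mm, then it snaps out over the top and the bracket goes the last 1 to 4 mm home.
- elbow_a: Loose steel elbow fitting with a brass spigot, 32 mm foot, 44 mm high; origin under its middle. Bystander.
- elbow_b: Another such elbow fitting, 32 mm foot, 44 mm high; origin under its middle. Bystander.
- plug: Loose black rubber plug, 38 mm wide, 34 mm high; origin under its middle. Bystander.
- angle: Loose plain steel angle, 60 x 45 mm foot, 60 mm high, without hooks; origin under its middle. Bystander.
- driver: Loose screwdriver with black handle, 180 mm long, lying along its x. Bystander.
- collar: Loose steel collar, 42 mm across, 18 mm high; origin under its middle. Bystander.

How it is judged:
At the end, for the whole second after the job is handed in: The bracket hangs home in the top two rows of slots: its point seat within 4.5 mm of the middle of the strip's bar between those rows, upright within 0.06 rad, in line with the post within 0.08 rad, the catch sprung out over it (under 2 mm in), the bracket at rest and released (distance between seat and strip_bar below 0.0045 m and angle between bracket's own z axis and vertical below 0.06 rad and angle between the x axis of bracket and the x axis of post, either way round below 0.08 rad and value of joint catch below 0.002 m and linear speed of bracket below 0.01 m/s and contact force between the fingers and bracket below 0.1 N); the robot touches nothing.
It fails at once if while the fingers touch it, the bracket is forced against the post: the contact forces between them add up to more than 60 N (contact force between bracket and post above 60 N and contact force between the fingers and bracket above 2 N).
It fails at once if one of the other loose things on the bench is moved by more than 20 mm (distance of any of elbow_a, elbow_b, plug, angle, driver, collar from where it was at the start of the episode above 0.02 m).
It also fails if it takes over 72 s, if anything falls off the work surface, if the arm or the gripper's body presses on something with over 40 N, if the wrist force passes 120 N, or if a joint passes its speed limit or range.

## Working session

There is one attempt and no reset: what is moved stays moved. The work goes in short steps, Python scripts to look and compute and a tool call to move; the robot and the scene stay as the last step left them, time stands still between calls to the robot, and variables do not carry over. Pictures are saved under pics/ and viewed, at most 10 in all, crops included, and the job is handed in when it is done.

Besides the shell and the picture viewer there is one more tool, called after ">>>" in YAML: its name, and indented under it one key for each argument. jog_arm: Moves the arm, as the interface text tells. Its arguments: {"type":"object","properties":{"rows":{"type":"array"},"claw":{"type":"number"},"newtons":{"type":"number"}},"required":["rows"]}

```bash
mkdir -p pics; ls; python3 - <<'E'
from station import arm
import cv2,numpy as np
s=arm.read_state();print(s['t'],s['tool_pos'],s['tool_rot'],s['width'])
for n in ["scene","side"]:
    c=arm.camera(n);cv2.imwrite(f"pics/{n}0.png",c["pixels"])
    print(n,np.round(c["camera_matrix"],1).tolist(),np.round(c["position"],3),np.round(c["orientation"],4).tolist())
E
```

```text
pics
0.0 [ 0.18376965 -0.62302427  0.23065362] [-3.10809713e+00 -4.48709528e-01  2.05273121e-04] 1.001090241211466
scene [[488.9, 0.0, 324.0], [0.0, 488.9, 201.2], [0.0, 0.0, 1.0]] [ 0.999 -0.508  1.188] [-2.4378, -0.8149, 0.2366]
side [[502.1, 0.0, 317.6], [0.0, 502.1, 196.1], [0.0, 0.0, 1.0]] [-0.081  0.899  0.846] [-0.852, 2.3888, -1.2584]
```

View pics/scene0.png

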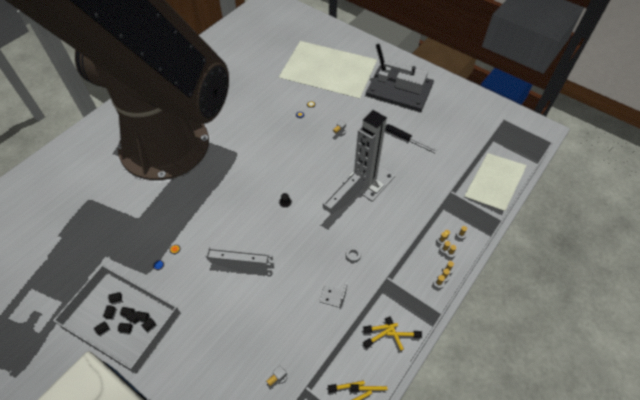

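View pics/side0.png

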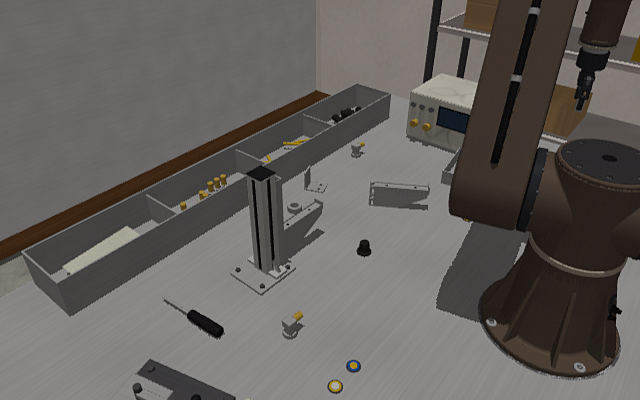

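The scene view shows the loose bracket at about (240,258) and the post at (370,150), with the strip facing lower-left. The side view shows the bracket at (400,193) and the post at (262,220). I'll enlarge both for point picking.

```bash
cat > h.py <<'E'
import numpy as np,cv2
from scipy.spatial.transform import Rotation as R
from station import arm
def ray(c,u,v):
    d=R.from_rotvec(c["orientation"]).as_matrix()@np.linalg.solve(c["camera_matrix"],[u,v,1.]);return np.array(c["position"]),d
def onz(c,u,v,z):
    p,d=ray(c,u,v);return p+d*(z-p[2])/d[2]
def proj(c,P):
    q=R.from_rotvec(c["orientation"]).as_matrix().T@(np.array(P)-c["position"]);q=c["camera_matrix"]@q;return q[:2]/q[2]
def crop(c,u,v,w,h,s):
    return cv2.resize(c["pixels"][v:v+h,u:u+w],None,fx=s,fy=s,interpolation=cv2.INTER_CUBIC)
E
python3 - <<'E'
from h import *
a=arm.camera("scene");b=arm.camera("side")
m=np.vstack([np.hstack([crop(a,200,235,80,60,5),crop(b,360,160,80,60,5)]),np.hstack([crop(a,320,105,80,60,5)[:, :400],cv2.resize(crop(b,220,160,110,140,1),(236,300),interpolation=cv2.INTER_CUBIC),np.zeros((300,164,3),np.uint8)])])
cv2.imwrite("pics/z1.png",m)
cv2.imwrite("pics/z2.png",np.hstack([crop(a,320,105,80,100,5),crop(b,230,160,80,100,5)]))
E
```

```text
(no output)
```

View pics/z1.png

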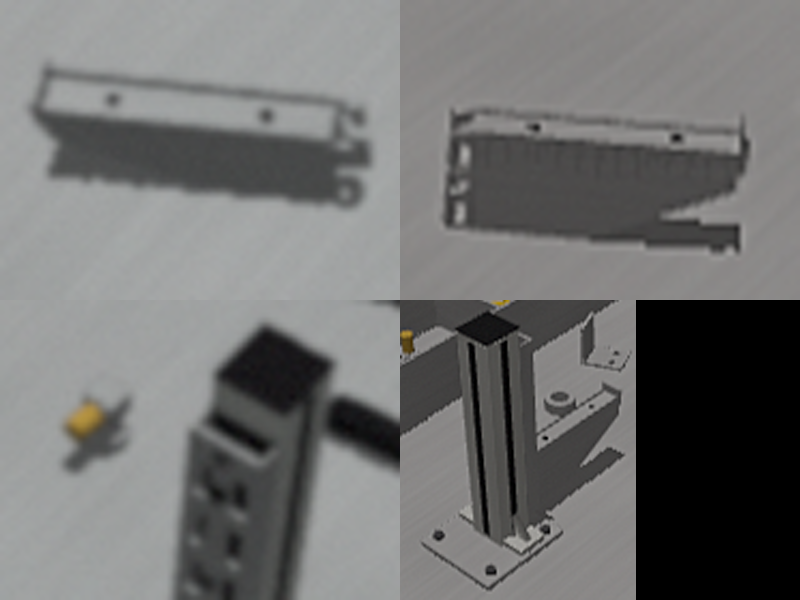

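View pics/z2.png

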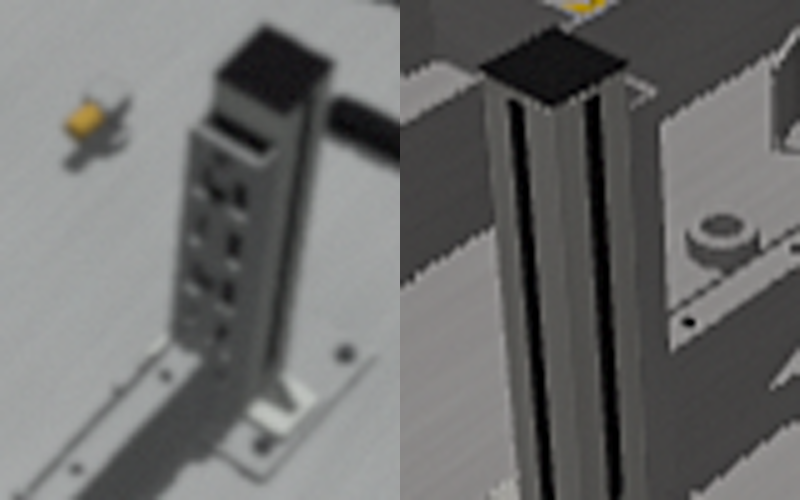

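```bash
python3 - <<'E'
from h import *
np.set_printoptions(precision=4,suppress=True)
a=arm.camera("scene");b=arm.camera("side")
def tri(p,q):
    (o1,d1),(o2,d2)=ray(a,*p),ray(b,*q);A=np.c_[d1,-d2];s=np.linalg.lstsq(A,o2-o1,rcond=None)[0]
    x,y=o1+d1*s[0],o2+d2*s[1];return (x+y)/2,np.linalg.norm(x-y)
print("bracket holes front/rear?")
for p,q in [((222.4,254.8),(415.4,187.4)),((253.2,258.2),(387,185.4))]:
    print(tri(p,q),onz(a,*p,.066),onz(b,*q,.066))
print("lower holes")
for p,q in [((353.2,180.2),(287.6,224.4)),((335.2,198.6),(309,209.6))]: print(tri(p,q))
print("cap")
A=[onz(a,*p,.278) for p in [(373,110),(386.4,118),(378.6,126),(363.6,120)]]
B=[onz(b,*p,.278) for p in [(246.4,173.6),(261,165),(275.6,173),(260.6,181.6)]]
print(np.array(A),np.mean(A,0));print(np.array(B),np.mean(B,0))
print("bracket top corners",*[onz(a,*p,.066) for p in [(268,255.6),(266,262.4),(209.4,249.4),(207.6,256.6)]])
print("strip top h .25",*[onz(a,*p,.25) for p in [(359,129.4),(373.6,136.4)]])
for n,p in dict(plug=(285,205),collar=(353,257),ela=(339,132),ang=(334,298)).items(): print(n,onz(a,*p,0))
E
```

```text
bracket holes front/rear?
(array([ 0.4476, -0.1923,  0.0655]), np.float64(0.0005779076321940247)) [ 0.4476 -0.1926  0.066 ] [ 0.4474 -0.1913  0.066 ]
(array([ 0.5163, -0.1517,  0.0641]), np.float64(2.881702338390924e-05)) [ 0.5171 -0.1523  0.066 ] [ 0.5148 -0.1491  0.066 ]
lower holes
(array([0.5889, 0.1882, 0.0919]), np.float64(0.0006673639334940412))
(array([0.5864, 0.1083, 0.0928]), np.float64(0.001085628648202185))
cap
[[0.5716 0.2834 0.278 ]
 [0.614  0.2808 0.278 ]
 [0.6132 0.2461 0.278 ]
 [0.5719 0.2402 0.278 ]] [0.5927 0.2626 0.278 ]
[[0.6096 0.2876 0.278 ]
 [0.6106 0.2423 0.278 ]
 [0.5631 0.2463 0.278 ]
 [0.5641 0.2909 0.278 ]] [0.5868 0.2668 0.278 ]
bracket top corners [ 0.5424 -0.1239  0.066 ] [ 0.5509 -0.1417  0.066 ] [ 0.41   -0.2014  0.066 ] [ 0.421  -0.2192  0.066 ]
strip top h .25 [0.5678 0.2291 0.25  ] [0.6107 0.232  0.25  ]
plug [0.448  0.0539 0.    ]
collar [0.7024 0.0346 0.    ]
ela [0.4079 0.3772 0.    ]
ang [ 0.7311 -0.092   0.    ]
```

Bracket: grip point about (482,-172), yaw 30.6°, triangulated heights within 2 mm of the 66 mm given. Post: x axis about 89.5°, face near (590, 224). The lower bracket's top at about 93 mm suggests a strip shift near 0. Now the approach.

>>> jog_arm:
  rows:
    - {"dx": 20,"dy": 30,"rz": 0.02}
    - {"dx": 20,"dy": 30,"rz": 0.02}
    - {"dx": 20,"dy": 30,"rz": 0.02}
    - {"dx": 20,"dy": 30,"rz": 0.02}
    - {"dx": 20,"dy": 30,"rz": 0.02}
    - {"dx": 20,"dy": 30,"rz": 0.02}
    - {"dx": 20,"dy": 30,"rz": 0.02}
    - {"dx": 20,"dy": 30,"rz": 0.02}
    - {"dx": 20,"dy": 30,"rz": 0.02}
    - {"dx": 20,"dy": 30,"rz": 0.02}
    - {"dx": 20,"dy": 30,"rz": 0.02}
    - {"dx": 20,"dy": 30,"rz": 0.02}
  claw: 1

```text
$.rows[0]: bad value
```

>>> jog_arm:
  rows:
    - {"dx": 18,"dy": 30,"dz": -30}
    - {"dx": 20,"dy": 30,"dz": -30}
    - {"dx": 20,"dy": 31,"dz": -20}
    - {"dz": 0}
    - {"dz": 0}

```text
$.rows[0]: bad value
```

```bash
cat >> h.py <<'E'
def st():
    s=arm.read_state();M=R.from_rotvec(s['tool_rot']).as_matrix()
    print(round(s['t'],2),'tcp',np.round(np.array(s['tool_pos'])*1e3,1),'yawx',round(np.degrees(np.arctan2(M[1,0],M[0,0])),2),'z',np.round(M[:,2],4),'F',np.round(s['wrist_force'],1),'M',np.round(s['moment'],2),'w',round(s['width'],3),'g',round(s['grip_force'],1),'q6',round(s['joint_pos'][5],2))
E
python3 - <<'E'
from h import *
st()
c=arm.camera("wrist");cv2.imwrite("pics/w1.png",c["pixels"])
for P in [(.4476,-.1923,.066),(.5163,-.1517,.066)]: print(proj(c,P))
E
```

```text
0.3 tcp [ 183.8 -623.3  231.1] yawx 16.43 z [-1.e-04  4.e-04 -1.e+00] F [-0.4 -0.2  0.5] M [-0.01 -0.02 -0.02] w 0.999 g 0.0 q6 -0.05
[-152.051761  -323.0152139]
[-248.52602395 -511.84173934]
```

View pics/w1.png

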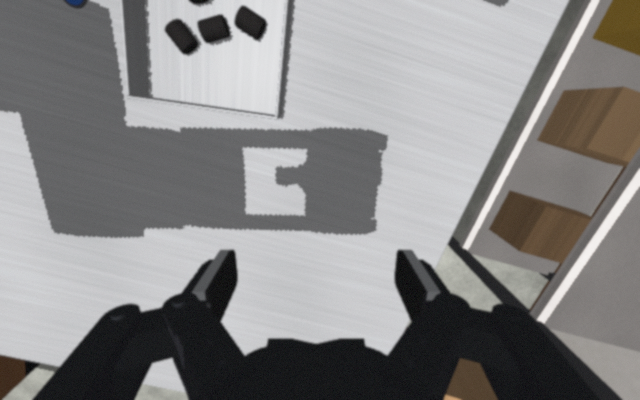

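The wrist picture still shows the start view (tray and gripper shadow), because the rows were refused. They need all six keys.

>>> jog_arm:
  rows:
    - {"dx": 20,"dy": 30,"dz": 0,"rx": 0,"ry": 0,"rz": 0.02}
    - {"dx": 20,"dy": 30,"dz": 0,"rx": 0,"ry": 0,"rz": 0.02}
    - {"dx": 20,"dy": 30,"dz": 0,"rx": 0,"ry": 0,"rz": 0.02}
    - {"dx": 20,"dy": 30,"dz": 0,"rx": 0,"ry": 0,"rz": 0.02}
    - {"dx": 20,"dy": 30,"dz": 0,"rx": 0,"ry": 0,"rz": 0.02}
    - {"dx": 20,"dy": 30,"dz": 0,"rx": 0,"ry": 0,"rz": 0.02}
    - {"dx": 20,"dy": 30,"dz": 0,"rx": 0,"ry": 0,"rz": 0.02}
    - {"dx": 20,"dy": 30,"dz": 0,"rx": 0,"ry": 0,"rz": 0.02}
    - {"dx": 20,"dy": 30,"dz": 0,"rx": 0,"ry": 0,"rz": 0.02}
    - {"dx": 20,"dy": 30,"dz": 0,"rx": 0,"ry": 0,"rz": 0.02}
    - {"dx": 20,"dy": 30,"dz": 0,"rx": 0,"ry": 0,"rz": 0.02}
    - {"dx": 20,"dy": 30,"dz": 0,"rx": 0,"ry": 0,"rz": 0.02}
  claw: 1

```text
t: 1.35
tool_pos: [0.4246, -0.2619, 0.2315]
tool_rot: [3.033, 0.819, 0.0]
wrist_force: [0.1, -0.9, -0.0]
width: 1.0
grip_force: 0.0
```

>>> jog_arm:
  rows:
    - {"dx": 18,"dy": 30,"dz": -30,"rx": 0,"ry": 0,"rz": 0}
    - {"dx": 20,"dy": 30,"dz": -20,"rx": 0,"ry": 0,"rz": 0}
    - {"dx": 20,"dy": 31,"dz": -20,"rx": 0,"ry": 0,"rz": 0}
    - {"dx": 0,"dy": 0,"dz": 0,"rx": 0,"ry": 0,"rz": 0}
    - {"dx": 0,"dy": 0,"dz": 0,"rx": 0,"ry": 0,"rz": 0}

```text
t: 1.77
tool_pos: [0.4802, -0.1736, 0.1633]
tool_rot: [-3.031, -0.823, 0.003]
wrist_force: [-0.8, 0.1, -0.0]
width: 1.002
grip_force: 0.0
```

```bash
python3 - <<'E'
from h import *
st()
c=arm.camera("wrist");cv2.imwrite("pics/w2.png",c["pixels"])
for P in [(.4476,-.1923,.066),(.5163,-.1517,.066)]: print(proj(c,P))
E
```

```text
1.77 tcp [ 480.2 -173.6  163.3] yawx 30.38 z [-1.9e-03  9.0e-04 -1.0e+00] F [-0.8  0.1 -0. ] M [ 0.01 -0.03 -0.  ] w 1.002 g 0.0 q6 0.63
[316.12339917 235.44118827]
[315.85210043 152.66883283]
```

View pics/w2.png

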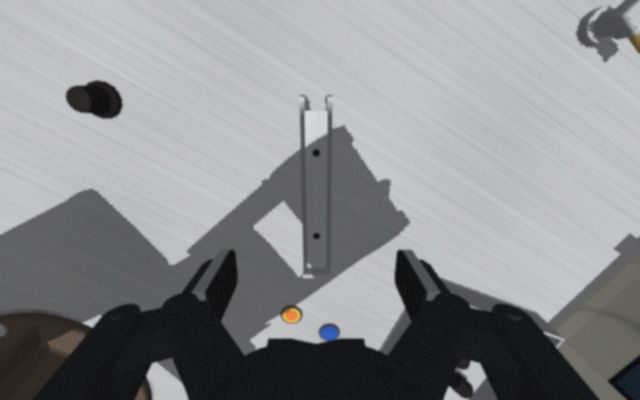

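The wrist view shows the bracket lined up with the tool: holes at (316,153) and (316,236), exactly as predicted, and hooks at the top. Descend and grip.

>>> jog_arm:
  rows:
    - {"dx": 0.5,"dy": 0.5,"dz": -25,"rx": 0,"ry": 0,"rz": 0}
    - {"dx": 0,"dy": 0,"dz": -25,"rx": 0,"ry": 0,"rz": 0}
    - {"dx": 0,"dy": 0,"dz": -25,"rx": 0,"ry": 0,"rz": 0}
    - {"dx": 0,"dy": 0,"dz": -25,"rx": 0,"ry": 0,"rz": 0}
    - {"dx": 0,"dy": 0,"dz": -16,"rx": 0,"ry": 0,"rz": 0}
    - {"dx": 0,"dy": 0,"dz": -15,"rx": 0,"ry": 0,"rz": 0}
    - {"dx": 0,"dy": 0,"dz": 0,"rx": 0,"ry": 0,"rz": 0}
    - {"dx": 0,"dy": 0,"dz": 0,"rx": 0,"ry": 0,"rz": 0}

```text
t: 2.48
tool_pos: [0.4801, -0.176, 0.0336]
tool_rot: [-3.034, -0.816, 0.001]
wrist_force: [0.5, -1.1, 0.5]
width: 1.001
grip_force: 0.0
```

>>> jog_arm:
  rows:
    - {"dx": 0,"dy": 0,"dz": 0,"rx": 0,"ry": 0,"rz": 0}
    - {"dx": 0,"dy": 0,"dz": 0,"rx": 0,"ry": 0,"rz": 0}
    - {"dx": 0,"dy": 0,"dz": 0,"rx": 0,"ry": 0,"rz": 0}
    - {"dx": 0,"dy": 0,"dz": 0,"rx": 0,"ry": 0,"rz": 0}
    - {"dx": 0,"dy": 0,"dz": 0,"rx": 0,"ry": 0,"rz": 0}
    - {"dx": 0,"dy": 0,"dz": 0,"rx": 0,"ry": 0,"rz": 0}
    - {"dx": 0,"dy": 0,"dz": 0,"rx": 0,"ry": 0,"rz": 0}
    - {"dx": 0,"dy": 0,"dz": 0,"rx": 0,"ry": 0,"rz": 0}
    - {"dx": 0,"dy": 0,"dz": 0,"rx": 0,"ry": 0,"rz": 0}
    - {"dx": 0,"dy": 0,"dz": 0,"rx": 0,"ry": 0,"rz": 0}
  claw: -1
  newtons: 50

```text
t: 3.32
tool_pos: [0.4808, -0.1751, 0.0338]
tool_rot: [3.033, 0.818, 0.001]
wrist_force: [-1.9, 0.4, 10.2]
width: 0.313
grip_force: 55.6
```

```bash
python3 -c "
from h import *
st()"
```

```text
3.32 tcp [ 480.8 -175.1   33.8] yawx 30.2 z [ 6.e-04 -3.e-04 -1.e+00] F [-1.9  0.4 10.2] M [ 0.02  0.19 -0.  ] w 0.313 g 55.6 q6 0.64
```

Gripped: 26.6 mm opening. Lift, carry and turn towards the post, stopping about 50 mm short.

>>> jog_arm:
  rows:
    - {"dx": 0,"dy": 0,"dz": 8,"rx": 0,"ry": 0,"rz": 0}
    - {"dx": 0,"dy": 0,"dz": 22,"rx": 0,"ry": 0,"rz": 0}
    - {"dx": 0,"dy": 0,"dz": 30,"rx": 0,"ry": 0,"rz": 0}
    - {"dx": 0,"dy": 0,"dz": 30,"rx": 0,"ry": 0,"rz": 0.045}
    - {"dx": 10,"dy": 10,"dz": 30,"rx": 0,"ry": 0,"rz": 0.09}
    - {"dx": 10,"dy": 20,"dz": 25,"rx": 0,"ry": 0,"rz": 0.09}
    - {"dx": 10,"dy": 25,"dz": 20,"rx": 0,"ry": 0,"rz": 0.09}
    - {"dx": 10,"dy": 25,"dz": 0,"rx": 0,"ry": 0,"rz": 0.09}
    - {"dx": 10,"dy": 25,"dz": 0,"rx": 0,"ry": 0,"rz": 0.09}
    - {"dx": 10,"dy": 25,"dz": 0,"rx": 0,"ry": 0,"rz": 0.09}
    - {"dx": 10,"dy": 25,"dz": 0,"rx": 0,"ry": 0,"rz": 0.09}
    - {"dx": 10,"dy": 25,"dz": 0,"rx": 0,"ry": 0,"rz": 0.09}

```text
t: 4.32
tool_pos: [0.5604, 0.0064, 0.1987]
tool_rot: [-2.504, -1.897, 0.0]
wrist_force: [0.2, -0.4, -3.9]
width: 0.305
grip_force: 54.0
```

>>> jog_arm:
  rows:
    - {"dx": 10,"dy": 25,"dz": 0,"rx": 0,"ry": 0,"rz": 0.09}
    - {"dx": 10,"dy": 25,"dz": 0,"rx": 0,"ry": 0,"rz": 0.09}
    - {"dx": 9,"dy": 20,"dz": 0,"rx": 0,"ry": 0,"rz": 0.09}
    - {"dx": 0,"dy": 10,"dz": 0,"rx": 0,"ry": 0,"rz": 0}
    - {"dx": 0,"dy": 0,"dz": 0,"rx": 0,"ry": 0,"rz": 0}
    - {"dx": 0,"dy": 0,"dz": 0,"rx": 0,"ry": 0,"rz": 0}

```text
t: 4.82
tool_pos: [0.5888, 0.0851, 0.1983]
tool_rot: [-2.232, -2.211, 0.001]
wrist_force: [0.1, -0.2, -3.6]
width: 0.308
grip_force: 54.2
```

```bash
python3 - <<'E'
from h import *
st()
a=arm.camera("scene");b=arm.camera("side");w=arm.camera("wrist")
m=np.vstack([np.hstack([crop(a,310,105,80,60,5),crop(b,240,150,80,60,5)]),np.hstack([cv2.resize(w["pixels"],(480,300)),np.zeros((300,320,3),np.uint8)])])
cv2.imwrite("pics/z3.png",m)
E
```

```text
4.82 tcp [588.8  85.1 198.3] yawx 89.45 z [-8.e-04 -3.e-04 -1.e+00] F [ 0.1 -0.2 -3.6] M [-0.07  0.01 -0.02] w 0.308 g 54.2 q6 0.1
```

View pics/z3.png

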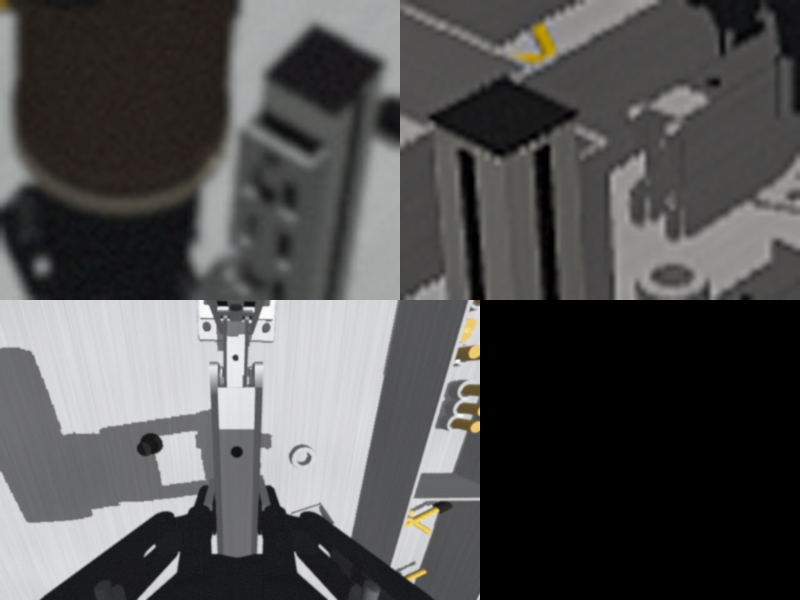

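The wrist view shows the held bracket (hole at full-resolution (315,203)) in line with the lower bracket's hole at (313,76) and the foot plate. I'll check the slot edge heights on the face plane, and the lateral offset.

```bash
python3 - <<'E'
from h import *
np.set_printoptions(precision=4,suppress=True)
a=arm.camera("scene");w=arm.camera("wrist")
def ony(c,u,v,y):
    p,d=ray(c,u,v);return p+d*(y-p[1])/d[1]
for y in (.2205,.2235,.2265):
    print(y,*[ony(a,320+u/5,105+v/5,y) for u,v in [(240,207),(233,257),(225,305),(218,350),(195,122),(268,157)]])
print("lower hole",onz(w,313.3,76,.093),"held hole",onz(w,315.3,202.7,.2305),"foot edges",onz(w,199*4/3,22*4/3,.008),onz(w,275*4/3,22*4/3,.008))
# vertical profile down right slot column of scene pixels for subpixel bright edges
g=cv2.cvtColor(a["pixels"],cv2.COLOR_BGR2GRAY)
for z in np.arange(.245,.10,-.004):
    r=[]
    for x in (.579,.6025):
        u,v=proj(a,(x,.2235,z)); r.append(int(cv2.getRectSubPix(g,(1,1),(float(u),float(v)))[0,0]))
    print(int(z*1000),r,end='; ')
E
```

```text
0.2205 [0.6046 0.2205 0.2174] [0.6042 0.2205 0.1763] [0.6031 0.2205 0.134 ] [0.6022 0.2205 0.0924] [0.5728 0.2205 0.261 ] [0.6167 0.2205 0.2646]
0.2235 [0.603  0.2235 0.2134] [0.6026 0.2235 0.1721] [0.6014 0.2235 0.1296] [0.6006 0.2235 0.0879] [0.5711 0.2235 0.2571] [0.6152 0.2235 0.2608]
0.2265 [0.6014 0.2265 0.2094] [0.601  0.2265 0.1679] [0.5998 0.2265 0.1253] [0.599  0.2265 0.0834] [0.5693 0.2265 0.2533] [0.6136 0.2265 0.257 ]
lower hole [0.5886 0.1888 0.093 ] held hole [0.5898 0.1267 0.2305] foot edges [0.5377 0.2425 0.008 ] [0.645  0.2414 0.008 ]
245 [74, 80]; 241 [71, 73]; 237 [70, 70]; 232 [64, 59]; 228 [58, 45]; 224 [55, 38]; 220 [53, 36]; 216 [57, 42]; 212 [74, 68]; 208 [91, 97]; 204 [88, 98]; 200 [77, 82]; 196 [72, 70]; 192 [66, 58]; 188 [58, 42]; 184 [54, 38]; 180 [57, 39]; 176 [66, 47]; 172 [85, 67]; 168 [98, 94]; 164 [88, 102]; 160 [78, 84]; 156 [73, 72]; 152 [67, 60]; 148 [59, 47]; 144 [54, 44]; 140 [54, 44]; 136 [63, 51]; 132 [82, 68]; 128 [101, 87]; 124 [102, 92]; 120 [86, 80]; 116 [76, 70]; 112 [67, 63]; 108 [57, 56]; 104 [53, 58]; 100 [54, 67];
```

Lateral alignment is good (held 589.8, post about 590), and the slot edges read a strip shift of 0 to -1 mm. Advance to just short of the hook tips touching.

>>> jog_arm:
  rows:
    - {"dx": 1,"dy": 14,"dz": 0,"rx": 0,"ry": 0,"rz": 0}
    - {"dx": 0,"dy": 14,"dz": 0,"rx": 0,"ry": 0,"rz": 0}
    - {"dx": 0,"dy": 10,"dz": 0,"rx": 0,"ry": 0,"rz": 0}
    - {"dx": 0,"dy": 4,"dz": 0,"rx": 0,"ry": 0,"rz": 0}
    - {"dx": 0,"dy": 0,"dz": 0,"rx": 0,"ry": 0,"rz": 0}
    - {"dx": 0,"dy": 0,"dz": 0,"rx": 0,"ry": 0,"rz": 0}

```text
t: 5.57
tool_pos: [0.5904, 0.1273, 0.1982]
tool_rot: [2.23, 2.213, -0.0]
wrist_force: [0.3, -0.4, -3.5]
width: 0.304
grip_force: 54.2
```

>>> jog_arm:
  rows:
    - {"dx": 0,"dy": 1,"dz": 0,"rx": 0,"ry": 0,"rz": 0}
    - {"dx": 0,"dy": 1,"dz": 0,"rx": 0,"ry": 0,"rz": 0}
    - {"dx": 0,"dy": 1,"dz": 0,"rx": 0,"ry": 0,"rz": 0}
    - {"dx": 0,"dy": 1,"dz": 0,"rx": 0,"ry": 0,"rz": 0}
    - {"dx": 0,"dy": 0,"dz": 0,"rx": 0,"ry": 0,"rz": 0}

```text
t: 5.98
tool_pos: [0.5905, 0.131, 0.1983]
tool_rot: [-2.232, -2.211, -0.0]
wrist_force: [-0.0, -1.2, -3.2]
width: 0.308
grip_force: 54.2
```

>>> jog_arm:
  rows:
    - {"dx": 0,"dy": 1,"dz": 0,"rx": 0,"ry": 0,"rz": 0}
    - {"dx": 0,"dy": 1,"dz": 0,"rx": 0,"ry": 0,"rz": 0}
    - {"dx": 0,"dy": 1,"dz": 0,"rx": 0,"ry": 0,"rz": 0}
    - {"dx": 0,"dy": 0,"dz": 0,"rx": 0,"ry": 0,"rz": 0}

```text
t: 6.32
tool_pos: [0.5905, 0.1341, 0.1983]
tool_rot: [-2.231, -2.211, -0.0]
wrist_force: [-1.1, -0.5, -2.9]
width: 0.303
grip_force: 54.2
```

>>> jog_arm:
  rows:
    - {"dx": 0,"dy": 1,"dz": 0,"rx": 0,"ry": 0,"rz": 0}
    - {"dx": 0,"dy": 1,"dz": 0,"rx": 0,"ry": 0,"rz": 0}
    - {"dx": 0,"dy": 0,"dz": 0,"rx": 0,"ry": 0,"rz": 0}

```text
t: 6.57
tool_pos: [0.5906, 0.1361, 0.1983]
tool_rot: [2.231, 2.212, 0.0]
wrist_force: [-0.2, 0.1, -3.4]
width: 0.308
grip_force: 54.2
```

>>> jog_arm:
  rows:
    - {"dx": 0,"dy": 1,"dz": 0,"rx": 0,"ry": 0,"rz": 0}
    - {"dx": 0,"dy": 1,"dz": 0,"rx": 0,"ry": 0,"rz": 0}
    - {"dx": 0,"dy": 0,"dz": 0,"rx": 0,"ry": 0,"rz": 0}

```text
t: 6.82
tool_pos: [0.5905, 0.1382, 0.1983]
tool_rot: [-2.231, -2.211, -0.0]
wrist_force: [-0.2, -0.2, -3.2]
width: 0.308
grip_force: 54.2
```

>>> jog_arm:
  rows:
    - {"dx": 0,"dy": 1,"dz": 0,"rx": 0,"ry": 0,"rz": 0}
    - {"dx": 0,"dy": 1,"dz": 0,"rx": 0,"ry": 0,"rz": 0}
    - {"dx": 0,"dy": 0,"dz": 0,"rx": 0,"ry": 0,"rz": 0}

```text
t: 7.07
tool_pos: [0.5905, 0.1401, 0.1983]
tool_rot: [-2.231, -2.211, -0.0]
wrist_force: [0.5, -0.5, -2.4]
width: 0.307
grip_force: 54.2
```

>>> jog_arm:
  rows:
    - {"dx": 0,"dy": 1,"dz": 0,"rx": 0,"ry": 0,"rz": 0}
    - {"dx": 0,"dy": 1,"dz": 0,"rx": 0,"ry": 0,"rz": 0}
    - {"dx": 0,"dy": 0,"dz": 0,"rx": 0,"ry": 0,"rz": 0}

```text
t: 7.32
tool_pos: [0.5905, 0.1421, 0.1983]
tool_rot: [-2.231, -2.211, -0.0]
wrist_force: [-0.3, 0.7, -2.8]
width: 0.308
grip_force: 54.2
```

>>> jog_arm:
  rows:
    - {"dx": 0,"dy": 1,"dz": 0,"rx": 0,"ry": 0,"rz": 0}
    - {"dx": 0,"dy": 0,"dz": 0,"rx": 0,"ry": 0,"rz": 0}

```text
t: 7.48
tool_pos: [0.5905, 0.1431, 0.1983]
tool_rot: [-2.231, -2.211, -0.0]
wrist_force: [-0.5, -0.1, -3.5]
width: 0.305
grip_force: 54.2
```

>>> jog_arm:
  rows:
    - {"dx": 0,"dy": 1,"dz": 0,"rx": 0,"ry": 0,"rz": 0}
    - {"dx": 0,"dy": 0,"dz": 0,"rx": 0,"ry": 0,"rz": 0}

```text
t: 7.65
tool_pos: [0.5905, 0.1441, 0.1983]
tool_rot: [-2.231, -2.211, -0.0]
wrist_force: [0.8, 0.2, -3.5]
width: 0.311
grip_force: 54.2
```

>>> jog_arm:
  rows:
    - {"dx": 0,"dy": 1,"dz": 0,"rx": 0,"ry": 0,"rz": 0}
    - {"dx": 0,"dy": 0,"dz": 0,"rx": 0,"ry": 0,"rz": 0}

```text
t: 7.82
tool_pos: [0.5905, 0.145, 0.1983]
tool_rot: [2.231, 2.211, -0.0]
wrist_force: [1.1, 0.2, -3.5]
width: 0.308
grip_force: 54.2
```

>>> jog_arm:
  rows:
    - {"dx": 0,"dy": 0.7,"dz": 0,"rx": 0,"ry": 0,"rz": 0}
    - {"dx": 0,"dy": 0,"dz": 0,"rx": 0,"ry": 0,"rz": 0}

```text
t: 7.98
tool_pos: [0.5905, 0.1452, 0.1984]
tool_rot: [2.231, 2.211, -0.001]
wrist_force: [-1.3, -5.2, -1.6]
width: 0.306
grip_force: 54.4
```

>>> jog_arm:
  rows:
    - {"dx": 0,"dy": 0.7,"dz": 0,"rx": 0,"ry": 0,"rz": 0}
    - {"dx": 0,"dy": 0,"dz": 0,"rx": 0,"ry": 0,"rz": 0}

```text
t: 8.15
tool_pos: [0.5905, 0.1453, 0.1984]
tool_rot: [2.23, 2.211, -0.002]
wrist_force: [-0.1, -10.4, -2.0]
width: 0.309
grip_force: 54.6
```

>>> jog_arm:
  rows:
    - {"dx": 0,"dy": 0.7,"dz": 0,"rx": 0,"ry": 0,"rz": 0}
    - {"dx": 0,"dy": 0,"dz": 0,"rx": 0,"ry": 0,"rz": 0}

```text
t: 8.32
tool_pos: [0.5905, 0.1454, 0.1984]
tool_rot: [2.23, 2.211, -0.003]
wrist_force: [0.1, -15.0, 0.8]
width: 0.309
grip_force: 54.8
```

Contact at y≈145.1, 12 mm beyond where the tips meet the strip, so the hooks are in and the rear plane is on the face. Ease off and lower gently.

>>> jog_arm:
  rows:
    - {"dx": 0,"dy": -2.5,"dz": 0,"rx": 0,"ry": 0,"rz": 0}
    - {"dx": 0,"dy": 0,"dz": -1,"rx": 0,"ry": 0,"rz": 0}
    - {"dx": 0,"dy": 0,"dz": -1,"rx": 0,"ry": 0,"rz": 0}
    - {"dx": 0,"dy": 0,"dz": 0,"rx": 0,"ry": 0,"rz": 0}

```text
t: 8.65
tool_pos: [0.5904, 0.1447, 0.1961]
tool_rot: [-2.231, -2.211, 0.0]
wrist_force: [-0.1, -0.7, -3.6]
width: 0.308
grip_force: 54.1
```

>>> jog_arm:
  rows:
    - {"dx": 0,"dy": 0,"dz": -1,"rx": 0,"ry": 0,"rz": 0}
    - {"dx": 0,"dy": 0,"dz": -1,"rx": 0,"ry": 0,"rz": 0}
    - {"dx": 0,"dy": 0,"dz": 0,"rx": 0,"ry": 0,"rz": 0}

```text
t: 8.9
tool_pos: [0.5904, 0.1447, 0.194]
tool_rot: [-2.231, -2.211, 0.0]
wrist_force: [-0.7, -0.6, -3.3]
width: 0.307
grip_force: 54.1
```

>>> jog_arm:
  rows:
    - {"dx": 0,"dy": 0,"dz": -1,"rx": 0,"ry": 0,"rz": 0}
    - {"dx": 0,"dy": 0,"dz": 0,"rx": 0,"ry": 0,"rz": 0}

```text
t: 9.07
tool_pos: [0.5904, 0.1446, 0.1931]
tool_rot: [-2.231, -2.211, 0.0]
wrist_force: [-0.1, 0.8, -3.9]
width: 0.309
grip_force: 54.1
```

>>> jog_arm:
  rows:
    - {"dx": 0,"dy": 0,"dz": -1,"rx": 0,"ry": 0,"rz": 0}
    - {"dx": 0,"dy": 0,"dz": 0,"rx": 0,"ry": 0,"rz": 0}

```text
t: 9.23
tool_pos: [0.5904, 0.1446, 0.1922]
tool_rot: [-2.231, -2.211, 0.0]
wrist_force: [-0.1, 0.5, -4.6]
width: 0.309
grip_force: 54.2
```

>>> jog_arm:
  rows:
    - {"dx": 0,"dy": 0,"dz": -1,"rx": 0,"ry": 0,"rz": 0}
    - {"dx": 0,"dy": 0,"dz": 0,"rx": 0,"ry": 0,"rz": 0}

```text
t: 9.4
tool_pos: [0.5905, 0.1445, 0.1912]
tool_rot: [2.231, 2.211, -0.0]
wrist_force: [0.1, -0.1, -2.2]
width: 0.303
grip_force: 54.2
```

>>> jog_arm:
  rows:
    - {"dx": 0,"dy": 0,"dz": -1,"rx": 0,"ry": 0,"rz": 0}
    - {"dx": 0,"dy": 0,"dz": 0,"rx": 0,"ry": 0,"rz": 0}

```text
t: 9.57
tool_pos: [0.5907, 0.1445, 0.1904]
tool_rot: [2.231, 2.211, 0.0]
wrist_force: [0.5, -2.0, -1.4]
width: 0.31
grip_force: 54.5
```

>>> jog_arm:
  rows:
    - {"dx": 0,"dy": 0,"dz": -1,"rx": 0,"ry": 0,"rz": 0}
    - {"dx": 0,"dy": 0,"dz": 0,"rx": 0,"ry": 0,"rz": 0}

```text
t: 9.73
tool_pos: [0.5907, 0.1444, 0.1895]
tool_rot: [2.231, 2.211, 0.0]
wrist_force: [-0.4, -3.4, 1.8]
width: 0.31
grip_force: 54.8
```

```bash
python3 -c "
from h import *
st()"
```

```text
9.73 tcp [590.7 144.4 189.5] yawx 89.48 z [ 5.e-04 -2.e-04 -1.e+00] F [-0.4 -3.4  1.8] M [-0.18 -0.03  0.03] w 0.31 g 54.8 q6 0.2
```

The bracket is resting on the catch, 8.8 mm below the entry height. A gentle pull back will verify the hooks hold.

>>> jog_arm:
  rows:
    - {"dx": 0,"dy": -1,"dz": 0,"rx": 0,"ry": 0,"rz": 0}
    - {"dx": 0,"dy": -1,"dz": 0,"rx": 0,"ry": 0,"rz": 0}
    - {"dx": 0,"dy": 0,"dz": 0,"rx": 0,"ry": 0,"rz": 0}

```text
t: 9.98
tool_pos: [0.5906, 0.1435, 0.1893]
tool_rot: [-2.231, -2.21, -0.002]
wrist_force: [-0.0, 8.0, -1.6]
width: 0.308
grip_force: 54.3
```

The hooks hold (8 N on the pull). Relieve, release and rise.

>>> jog_arm:
  rows:
    - {"dx": 0,"dy": 1.5,"dz": 0,"rx": 0,"ry": 0,"rz": 0}
    - {"dx": 0,"dy": 0,"dz": 0,"rx": 0,"ry": 0,"rz": 0}

```text
t: 10.15
tool_pos: [0.5906, 0.144, 0.1893]
tool_rot: [2.231, 2.211, -0.0]
wrist_force: [0.6, -2.8, 0.1]
width: 0.308
grip_force: 54.4
```

>>> jog_arm:
  rows:
    - {"dx": 0,"dy": 0,"dz": 0,"rx": 0,"ry": 0,"rz": 0}
    - {"dx": 0,"dy": 0,"dz": 0,"rx": 0,"ry": 0,"rz": 0}
    - {"dx": 0,"dy": 0,"dz": 0,"rx": 0,"ry": 0,"rz": 0}
    - {"dx": 0,"dy": 0,"dz": 0,"rx": 0,"ry": 0,"rz": 0}
    - {"dx": 0,"dy": 0,"dz": 0,"rx": 0,"ry": 0,"rz": 0}
    - {"dx": 0,"dy": 0,"dz": 0,"rx": 0,"ry": 0,"rz": 0}
    - {"dx": 0,"dy": 0,"dz": 0,"rx": 0,"ry": 0,"rz": 0}
    - {"dx": 0,"dy": 0,"dz": 0,"rx": 0,"ry": 0,"rz": 0}
  claw: 0.2

```text
t: 10.82
tool_pos: [0.5905, 0.1441, 0.1893]
tool_rot: [-2.231, -2.211, 0.0]
wrist_force: [-0.5, 0.5, 0.2]
width: 0.599
grip_force: 0.0
```

>>> jog_arm:
  rows:
    - {"dx": 0,"dy": 0,"dz": 5,"rx": 0,"ry": 0,"rz": 0}
    - {"dx": 0,"dy": 0,"dz": 15,"rx": 0,"ry": 0,"rz": 0}
    - {"dx": 0,"dy": 0,"dz": 20,"rx": 0,"ry": 0,"rz": 0}
    - {"dx": 0,"dy": 0,"dz": 20,"rx": 0,"ry": 0,"rz": 0}
    - {"dx": 0,"dy": 0,"dz": 10,"rx": 0,"ry": 0,"rz": 0}
    - {"dx": 0,"dy": 0,"dz": 0,"rx": 0,"ry": 0,"rz": 0}

```text
t: 11.32
tool_pos: [0.5917, 0.1443, 0.2619]
tool_rot: [2.23, 2.21, 0.005]
wrist_force: [0.4, 1.0, 0.5]
width: 0.604
grip_force: 0.0
```

```bash
python3 - <<'E'
from h import *
st()
a=arm.camera("scene");b=arm.camera("side");w=arm.camera("wrist");print(w["position"])
m=np.vstack([np.hstack([crop(a,310,105,80,60,5),crop(b,240,150,80,60,5)]),np.hstack([cv2.resize(w["pixels"],(480,300)),np.zeros((300,320,3),np.uint8)])])
cv2.imwrite("pics/z4.png",m)
E
```

```text
11.32 tcp [591.7 144.3 261.9] yawx 89.48 z [ 3.8e-03  8.0e-04 -1.0e+00] F [0.4 1.  0.5] M [-0.03 -0.02 -0.01] w 0.604 g 0.0 q6 0.2
[0.59156681 0.22626318 0.40172628]
```

View pics/z4.png

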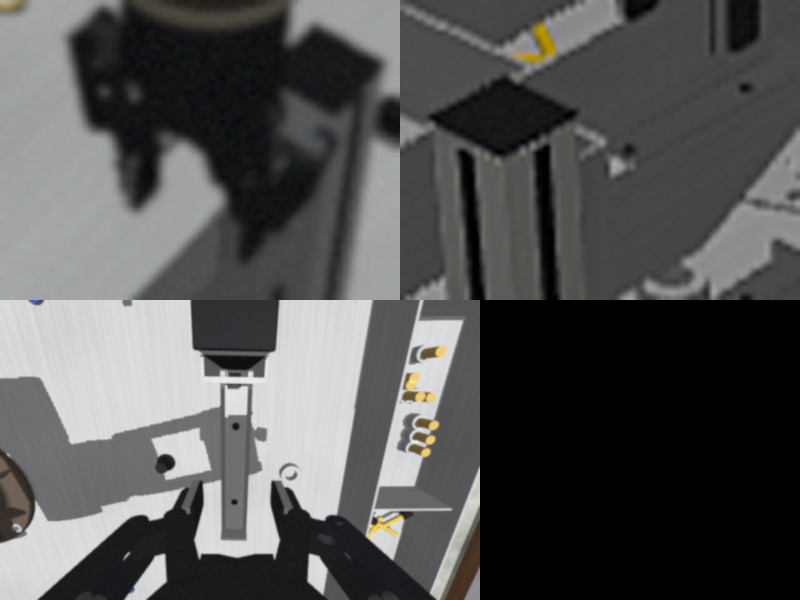

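The bracket hangs in line on the strip: wrist view, holes at about (236,426) and (235,502) in the crop, rear at the strip. Now shut the fingers and move over the press point.

>>> jog_arm:
  rows:
    - {"dx": -0.5,"dy": 0,"dz": 0,"rx": 0,"ry": 0,"rz": 0}
    - {"dx": 0,"dy": 0,"dz": 0,"rx": 0,"ry": 0,"rz": 0}
    - {"dx": 0,"dy": 0,"dz": 0,"rx": 0,"ry": 0,"rz": 0}
    - {"dx": 0,"dy": 0,"dz": 0,"rx": 0,"ry": 0,"rz": 0}
    - {"dx": 0,"dy": 0,"dz": 0,"rx": 0,"ry": 0,"rz": 0}
    - {"dx": 0,"dy": 0,"dz": 0,"rx": 0,"ry": 0,"rz": 0}
    - {"dx": 0,"dy": 0,"dz": 0,"rx": 0,"ry": 0,"rz": 0}
    - {"dx": 0,"dy": 0,"dz": 0,"rx": 0,"ry": 0,"rz": 0}
  claw: -1
  newtons: 30

```text
t: 12.13
tool_pos: [0.59, 0.144, 0.2593]
tool_rot: [2.231, 2.211, 0.0]
wrist_force: [0.1, 0.2, -0.6]
width: 0.005
grip_force: 0.0
```

>>> jog_arm:
  rows:
    - {"dx": 0,"dy": 15,"dz": 0,"rx": 0,"ry": 0,"rz": 0}
    - {"dx": 0,"dy": 15,"dz": 0,"rx": 0,"ry": 0,"rz": 0}
    - {"dx": 0,"dy": 10,"dz": 0,"rx": 0,"ry": 0,"rz": 0}
    - {"dx": 0,"dy": 6,"dz": 0,"rx": 0,"ry": 0,"rz": 0}
    - {"dx": 0,"dy": 0,"dz": -10,"rx": 0,"ry": 0,"rz": 0}
    - {"dx": 0,"dy": 0,"dz": -10,"rx": 0,"ry": 0,"rz": 0}
    - {"dx": 0,"dy": 0,"dz": -10,"rx": 0,"ry": 0,"rz": 0}
    - {"dx": 0,"dy": 0,"dz": -5,"rx": 0,"ry": 0,"rz": 0}
    - {"dx": 0,"dy": 0,"dz": 0,"rx": 0,"ry": 0,"rz": 0}

```text
t: 12.88
tool_pos: [0.5891, 0.1894, 0.2223]
tool_rot: [-2.231, -2.21, 0.004]
wrist_force: [-1.1, -0.0, 1.0]
width: 0.003
grip_force: 0.0
```

>>> jog_arm:
  rows:
    - {"dx": 0,"dy": 0,"dz": -1,"rx": 0,"ry": 0,"rz": 0}
    - {"dx": 0,"dy": 0,"dz": -1,"rx": 0,"ry": 0,"rz": 0}
    - {"dx": 0,"dy": 0,"dz": -1,"rx": 0,"ry": 0,"rz": 0}
    - {"dx": 0,"dy": 0,"dz": -1,"rx": 0,"ry": 0,"rz": 0}
    - {"dx": 0,"dy": 0,"dz": 0,"rx": 0,"ry": 0,"rz": 0}

```text
t: 13.3
tool_pos: [0.5903, 0.19, 0.2207]
tool_rot: [2.231, 2.211, 0.001]
wrist_force: [-0.4, -0.9, 3.4]
width: 0.001
grip_force: 1.3
```

>>> jog_arm:
  rows:
    - {"dx": 0,"dy": 0,"dz": -1,"rx": 0,"ry": 0,"rz": 0}
    - {"dx": 0,"dy": 0,"dz": 0,"rx": 0,"ry": 0,"rz": 0}

```text
t: 13.47
tool_pos: [0.5905, 0.1899, 0.22]
tool_rot: [2.231, 2.211, 0.001]
wrist_force: [-0.6, -2.6, 6.9]
width: -0.002
grip_force: 3.8
```

>>> jog_arm:
  rows:
    - {"dx": 0,"dy": 0,"dz": -1,"rx": 0,"ry": 0,"rz": 0}
    - {"dx": 0,"dy": 0,"dz": 0,"rx": 0,"ry": 0,"rz": 0}

```text
t: 13.63
tool_pos: [0.5907, 0.1899, 0.2194]
tool_rot: [2.231, 2.21, 0.002]
wrist_force: [-1.2, -2.2, 11.2]
width: 0.003
grip_force: 5.7
```

>>> jog_arm:
  rows:
    - {"dx": 0,"dy": 0,"dz": -1,"rx": 0,"ry": 0,"rz": 0}
    - {"dx": 0,"dy": 0,"dz": 0,"rx": 0,"ry": 0,"rz": 0}

```text
t: 13.8
tool_pos: [0.5909, 0.19, 0.2187]
tool_rot: [2.23, 2.21, 0.003]
wrist_force: [0.3, -2.9, 13.5]
width: 0.004
grip_force: 6.8
```

>>> jog_arm:
  rows:
    - {"dx": 0,"dy": 0,"dz": -1,"rx": 0,"ry": 0,"rz": 0}
    - {"dx": 0,"dy": 0,"dz": 0,"rx": 0,"ry": 0,"rz": 0}

```text
t: 13.97
tool_pos: [0.5911, 0.19, 0.2179]
tool_rot: [2.23, 2.21, 0.003]
wrist_force: [-0.1, -4.3, 16.6]
width: -0.002
grip_force: 7.8
```

Moving down under moderate force; continue.

>>> jog_arm:
  rows:
    - {"dx": 0,"dy": 0,"dz": -1,"rx": 0,"ry": 0,"rz": 0}
    - {"dx": 0,"dy": 0,"dz": 0,"rx": 0,"ry": 0,"rz": 0}

```text
t: 14.13
tool_pos: [0.5908, 0.1901, 0.2162]
tool_rot: [2.231, 2.211, 0.003]
wrist_force: [1.7, -1.8, 6.0]
width: -0.0
grip_force: 2.8
```

>>> jog_arm:
  rows:
    - {"dx": 0,"dy": 0,"dz": -1,"rx": 0,"ry": 0,"rz": 0}
    - {"dx": 0,"dy": 0,"dz": 0,"rx": 0,"ry": 0,"rz": 0}

```text
t: 14.3
tool_pos: [0.5907, 0.1901, 0.2151]
tool_rot: [2.231, 2.211, 0.002]
wrist_force: [0.7, -1.8, 7.2]
width: -0.006
grip_force: 4.1
```

>>> jog_arm:
  rows:
    - {"dx": 0,"dy": 0,"dz": -1,"rx": 0,"ry": 0,"rz": 0}
    - {"dx": 0,"dy": 0,"dz": 0,"rx": 0,"ry": 0,"rz": 0}

```text
t: 14.47
tool_pos: [0.5902, 0.1901, 0.2136]
tool_rot: [2.231, 2.211, 0.001]
wrist_force: [-0.6, 0.0, 0.6]
width: -0.002
grip_force: 0.0
```

>>> jog_arm:
  rows:
    - {"dx": 0,"dy": 0,"dz": -1,"rx": 0,"ry": 0,"rz": 0}
    - {"dx": 0,"dy": 0,"dz": 0,"rx": 0,"ry": 0,"rz": 0}

```text
t: 14.63
tool_pos: [0.5901, 0.1901, 0.2124]
tool_rot: [2.231, 2.211, 0.0]
wrist_force: [-0.5, 0.5, 4.9]
width: 0.0
grip_force: 2.3
```

>>> jog_arm:
  rows:
    - {"dx": 0,"dy": 0,"dz": -1,"rx": 0,"ry": 0,"rz": 0}
    - {"dx": 0,"dy": 0,"dz": 0,"rx": 0,"ry": 0,"rz": 0}

```text
t: 14.8
tool_pos: [0.5903, 0.1901, 0.2122]
tool_rot: [2.231, 2.211, 0.001]
wrist_force: [-3.7, -1.6, 14.4]
width: -0.0
grip_force: 7.1
```

>>> jog_arm:
  rows:
    - {"dx": 0,"dy": 0,"dz": -1,"rx": 0,"ry": 0,"rz": 0}
    - {"dx": 0,"dy": 0,"dz": 0,"rx": 0,"ry": 0,"rz": 0}

```text
t: 14.97
tool_pos: [0.5905, 0.19, 0.212]
tool_rot: [2.231, 2.211, 0.002]
wrist_force: [-5.7, -3.1, 24.4]
width: 0.004
grip_force: 12.1
```

There's a hard stop at a top height of 212.3 mm, which matches home with a strip shift of about -0.7. Retreat and check.

>>> jog_arm:
  rows:
    - {"dx": 0,"dy": 0,"dz": 4,"rx": 0,"ry": 0,"rz": 0}
    - {"dx": 0,"dy": 0,"dz": 15,"rx": 0,"ry": 0,"rz": 0}
    - {"dx": 0,"dy": 0,"dz": 25,"rx": 0,"ry": 0,"rz": 0}
    - {"dx": 0,"dy": -10,"dz": 25,"rx": 0,"ry": 0,"rz": 0}
    - {"dx": 0,"dy": -25,"dz": 20,"rx": 0,"ry": 0,"rz": 0}
    - {"dx": 0,"dy": -30,"dz": 10,"rx": 0,"ry": 0,"rz": 0}
    - {"dx": 0,"dy": -30,"dz": 0,"rx": 0,"ry": 0,"rz": 0}
    - {"dx": 0,"dy": -30,"dz": 0,"rx": 0,"ry": 0,"rz": 0}
    - {"dx": 0,"dy": -30,"dz": 0,"rx": 0,"ry": 0,"rz": 0}
    - {"dx": 0,"dy": -30,"dz": 0,"rx": 0,"ry": 0,"rz": 0}
    - {"dx": 0,"dy": -20,"dz": 0,"rx": 0,"ry": 0,"rz": 0}
    - {"dx": 0,"dy": 0,"dz": 0,"rx": 0,"ry": 0,"rz": 0}

```text
t: 15.97
tool_pos: [0.5898, -0.0184, 0.3091]
tool_rot: [2.234, 2.208, -0.002]
wrist_force: [0.3, -0.8, -0.2]
width: -0.001
grip_force: 0.0
```

```bash
python3 - <<'E'
from h import *
st()
a=arm.camera("scene");b=arm.camera("side")
cv2.imwrite("pics/z5.png",np.hstack([crop(a,320,105,80,100,5),crop(b,250,150,80,100,5)]))
E
```

```text
15.97 tcp [589.8 -18.4 309.1] yawx 89.34 z [-5.e-04 -9.e-04 -1.e+00] F [ 0.3 -0.8 -0.2] M [-0.02  0.03 -0.02] w -0.001 g 0.0 q6 -0.07
```

View pics/z5.png

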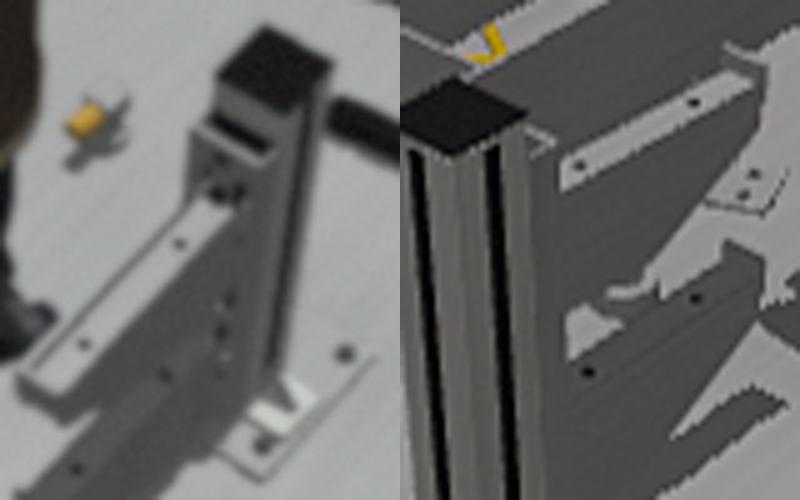

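The bracket sits over the lower one, with the black catch nose above its rear edge (scene crop about (225,190)). I'll check the level by triangulating its holes: scene crop (180,243) and (84,344), side crop (580,165) and (695,103).

```bash
python3 - <<'E'
from h import *
a=arm.camera("scene");b=arm.camera("side")
for p,q in [((356,153.6),(286,183)),((336.8,173.8),(309,170.6))]:
    (o1,d1),(o2,d2)=ray(a,*p),ray(b,*q);s=np.linalg.lstsq(np.c_[d1,-d2],o2-o1,rcond=None)[0];print(np.round((o1+d1*s[0]+o2+d2*s[1])/2,4))
E
```

```text
[0.5907 0.1864 0.2111]
[0.5881 0.1062 0.2077]
```

The rear is at home height (211 measured plus about 1.2 mm of known bias). The tilt is about 2.4° nose-down, which is its normal hanging play and inside the limit. The yaw is in line, and the force record (16.6 N peak, drop to 0, then hard stop 9 mm below catch contact) shows the snap. Hand in.

```bash
python3 -c "
from station import arm
print(arm.job_done())"
```

```text
the job is handed in; nothing more can be done
None
```

The bracket is hooked into the top two slot rows, pressed home, released and handed in, with the wrist force at 25 N or less throughout; by camera it hangs about 2.4° nose-down (limit 3.4°), the catch snap is judged from the press forces, I did not re-check the bystanders' positions, and no verdict was shown.

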